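# Eject the slicer's comb insert and stop it with the other finger

### The job

The vegetable slicer stands sloping on its wire leg, and its yellow comb insert is due for a wash: press the red release key beside the right-hand rail with one fingertip and, as the insert pops up out of its pocket, stop it with the other finger before it slides halfway down the lower plate. Finish while still holding it back there with that finger, the insert resting on the slicer; do not lift it or squeeze it hard, and leave everything else standing where it is.

Things in the scene. Friction and masses are not known exactly. Their poses are not given: they have to be found in the camera images.
- deck: sloping deck of the slicer (mandoline), fixed to the counter: steel plates between white rails, tilted 28.6 deg (0.50 rad). Origin on the plates' surface at mid pocket, 90 mm above the counter. x runs down the slope (away from the robot), y across it to the left, z out of the plates. Pocket x -18.5 to +18.5 mm, 3 mm deep. Rails at y 48 to 56 mm either side, 3 mm above the plates.
- lower_plate (a point): middle of the lower plate's surface, the halfway line: deck x = +84 mm. The smooth steel plate runs from deck x = +18.5 to +150 mm and y -48 to +48 mm.
- insert_mid (a point): centre of the yellow comb insert, 36 mm along the slope, 92 across, 9 thick, 110 g, axes as the deck's; steel teeth rise 7 mm more. Seated, its centre is at deck x = y = 0, z = +1.5 mm, behind a 3 mm step on the downhill side. It is slippery: once the key lifts its downhill edge over that step it slides at once down the lower plate, centre 4.5 mm above the plate, and off the end unless stopped.
- insert: the same comb insert; origin under its centre (4.5 mm below point insert_mid)
- release_key (a joint): angle of the spring release key, rad: 0 at rest (standing up), 0.32 fully down; the insert is freed at about 0.2 to 0.3. A rocker with its axis across the deck at x = +28 mm: pushing the key down raises a bar under the downhill edge of the insert. Takes about 2 N to start and 6 N fully down at point key_pad; springs back when let go.
- key_pad (a point): where to press: top of the red key near its downhill end. The key is 16 mm wide (y), outside the right-hand (-y) rail, from deck x = 36 to 64 mm. At rest this point is at deck x = +57.4, y = -66, z = +13.2 mm; fully down at x = +62, y = -66, z = +3 mm. Free space outboard and downhill of it.
- spare_insert: bystander: spare comb insert with a green frame, 36 x 92 x 9 mm, lying flat on the counter beside the slicer; origin under its centre
- food_guard: bystander: white plastic food guard of the slicer, plate 84 x 90 mm with a knob, 60 mm tall, on the counter beside the slicer; origin under its centre
- lemon_mug: bystander: round white mug with painted lemons, 92 mm wide, 82 mm tall; origin under its centre
- lilac_mug: bystander: straight white mug with lilac bands and handle, 90 mm wide, 85 mm tall; origin under its centre
- lemon_bowl: bystander: blue bowl with three lemons, 150 mm wide, about 60 mm tall; origin under its centre
- crock: bystander: white utensil crock, 110 mm wide, 158 mm tall, chopsticks and a spatula rise to 270 mm; origin under its centre
- spice_jar: bystander: amber jar with wooden lid, 52 mm wide, 78 mm tall; origin under its centre
- wood_spoon: bystander: wooden spoon lying on the counter
Things that resemble listed ones, but are neither listed nor needed, are in the scene too. Of the things like the insert, leave any that is blue, purple or white; of the rest the larger one is meant.

How it is judged (in metres and radians):
On the way, in this order (a step that is already met when the one before it is completed fails the run):
1. the release key is pressed while the insert still sits in its pocket (value of joint release_key above 0.12 rad and x of insert_mid in the frame of deck below 0.008 m).
2. the popped insert is stopped by a finger on the slicer (x of insert_mid in the frame of deck between 0.01 and 0.075 m and z of insert_mid in the frame of deck below 0.015 m and contact force between the fingers and insert above 0.05 N and linear speed of insert below 0.02 m/s), for 0.2 s.
At the end, for the whole second after the job is handed in: the insert has popped out of its pocket and slid 10 to 75 mm down the slope, lies on the slicer (not raised more than 15 mm above its plates), is at rest (under 0.02 m/s) and leans on a finger with more than 0.05 N (all of step 2); the arm keeps its last pose, push and grip.
It fails at once if the insert slid away, more than 78 mm down the slope (x of insert_mid in the frame of deck above 0.078 m).
It fails at once if the insert was lifted off the slicer (z of insert_mid in the frame of deck above 0.022 m).
It fails at once if the insert was squeezed or pushed with more than 15 N (contact force between the fingers and insert above 15 N).
It fails at once if another thing was moved by more than 30 mm (distance of any of spare_insert, food_guard, lemon_mug, lilac_mug, lemon_bowl, crock, spice_jar, wood_spoon from where it was at the start of the episode above 0.03 m).
It also fails if it takes over 29 s, if anything falls off the work surface, if the arm or the gripper's body presses on something with over 40 N, if the wrist force passes 120 N, or if a joint passes its speed limit or range.

### The arm

A 6-joint arm with a two-finger parallel gripper is mounted at the origin on the work surface. World frame = base frame: x ahead of the robot, y to its left, z up, the work surface at z = 0. Lengths are in m, angles in degrees, forces in N, time in s.
With the tool pointing down it reaches from about 0.275 to 0.975 m from the base axis. Payload 8.4 kg.
Tool frame: the origin (TCP) lies at the very end of the fingers, on their centre line; the grasp point (between the pads) lies tcp_to_grasp behind it (tcp_to_grasp is the distance from the TCP to the grasp point, in m); z points along the fingers, y is the line along which they close (so a half turn about z gives the same grasp; the last joint's range is limited). The gripper opens to 92 mm and grips with 3 to 60 N. Pads are 20 mm wide; open, the fingers measure 128 mm over their backs; the gripper's body (75 mm by 189 mm) begins 69 mm behind the grasp point.
Start: joints at [71.654, 20.225, 93.587, -0, 66.188, -0.138], TCP at [0.195, 0.594, 0.215] pointing down, gripper open.
Joint ranges: [-150.9, 150.9], [-52.94, 120.26], [3.33, 152.33], [-74.26, 254.26], [0, 154.13], [-172.89, 172.89]. Speed limits (degrees/s): [127.2, 127.2, 159.86, 180, 180, 180].

### API

Orientations are given as a 3x3 rotation matrix whose columns are the frame's x, y, z axes.
In Python, from plant import * gives the robot as it stands. The module is installed in compiled form; this text tells all that it offers.
- The arm moves only by the tool step_arm, never from a script. Its arguments are lists of equal length, an entry for each row: "delta_pos": the shift along the tool's x, y, z as a fraction of full scale, a list of three; "dr": the turn, a rotation vector about the tool's x, y, z as a fraction of full scale, a list of three. In form: {"delta_pos": [[dx, dy, dz], ...], "dr": [[ax, ay, az], ...]}. A call has 1 to 20 rows; each row is the pose to reach, as a shift and turn from the pose commanded when the call began, along the tool's axes at that moment; what a row does not reach only later rows make up. Full scale, the value 1, is 0.6 m for a shift and pi/2 rad for a turn. A row lasts 1/10 s, in which the tool goes at most 50 mm and 8.59 degrees, less where a joint would pass 70% of its speed; a pose out of reach is approached as far as the arm can. A call with a number of a shift or a turn outside -1 to 1 is refused whole. A call with a gripper value outside its range is refused whole. "fingers" is the gripper's target within -1 to 1 (shut at 1, half-way at 0, fully open at -1), set as the call begins (left out, the last holds). The fingers move at their own pace and stop on an object; the grip force is fixed at half the most. Time passes only in rows, so rows that repeat a pose let the fingers close. It gives the time, the measured TCP pose, the force, the opening and the grip force at its end, in the units of the state.
- sense(): the state, without advancing time (a new reading comes with each control period).
- camera(name): name is "scene" or "top"; returns the picture (400x640x3 uint8, red, green, blue); there is no depth.
- calibration(name): a dict with "fov_y" (degrees; the focal length in pixels is half the picture's height over the tangent of half this angle, whatever the lens; pixels are square), "cx", "cy" (the principal point, pixels), "position" and "orientation" of the camera in the world. Camera axes: x right, y down, z forward; pixel columns grow to the right and rows downward; lengths in m; the calibration is good to about 2 mm. A picture is of the moment at which its call begins. calibration takes no time and is no camera call.
- finish_job(): hands the job in; it is judged then, once.
The state is a dict: "t": time; "joint_positions": joint angles; "joint_velocities": joint speeds; "effort": joint torques, N m; "ee_pos": TCP position; "orientation": TCP orientation; "ft_force": force on the tool from outside, world axes, zero at the start; "moment": the same for the moment, N m; "opening": opening from 0.0 (shut) to 1.0 (fully open); "grasp_force": force on a finger pad.
Only numpy, scipy, OpenCV 4.12 (cv2) and the standard library are available. Lean on these libraries where they do the work, as an engineer would, in place of code of your own. Each camera call takes 0.05 s, during which the arm holds its last target. There are 200 camera calls.

## Working session

There is one attempt and no reset: what is moved stays moved. The work goes in short steps, Python scripts to look and compute and a tool call to move; the robot and the scene stay as the last step left them, time stands still between calls to the robot, and variables do not carry over. Pictures are saved under pics/ and viewed, at most 10 in all, crops included, and the job is handed in when it is done.

Besides the shell and the picture viewer there is one more tool, called in YAML: its name, and indented under it one key for each argument. step_arm: Moves the arm, as the interface text tells. Shift numbers are shares of 0.6 m and turn numbers shares of pi/2 rad, none past 1 either way. Its arguments: {"type":"object","properties":{"delta_pos":{"type":"array","items":{"type":"array","items":{"type":"number","minimum":-1,"maximum":1}}},"dr":{"type":"array","items":{"type":"array","items":{"type":"number","minimum":-1,"maximum":1}}},"fingers":{"type":"number"}},"required":["delta_pos","dr"]}

```bash
mkdir -p pics
python3 - <<'E'
from plant import *
import cv2
for n in("scene","top"):
    cv2.imwrite(f"pics/{n}0.png",camera(n)[:,:,::-1]); print(n,calibration(n))
s=sense(); print(s)
E
```

```text
scene {'fov_y': 52.534699715538856, 'cx': 324.07839067511213, 'cy': 203.5801889450255, 'position': array([ 1.26478544, -0.02654958,  0.76954458]), 'orientation': array([[ 0.03088878,  0.67945984, -0.73306221],
       [ 0.99942376, -0.0106701 ,  0.03222247],
       [ 0.01407203, -0.73363511, -0.6793979 ]])}
top {'fov_y': 48.2295297177945, 'cx': 315.1785025399247, 'cy': 195.26415474923866, 'position': array([0.43949583, 0.03657761, 1.4365832 ]), 'orientation': array([[ 0.01122391, -0.99672163,  0.08012504],
       [-0.99988631, -0.01199419, -0.00913871],
       [ 0.01006979, -0.08001336, -0.99674293]])}
{'t': 0.1, 'joint_positions': array([ 7.16539250e+01,  2.02581384e+01,  9.36228930e+01,  1.54849178e-03,
        6.61885594e+01, -1.39166634e-01]), 'joint_velocities': array([ 0.05889999, -0.02548224, -0.16579497, -0.03575405,  0.02073882,
       -0.07680874]), 'effort': array([ 1.83429569e-03, -5.94901049e+01, -3.34927797e+01,  6.99919439e-02,
        1.83081772e-02, -2.43888621e-05]), 'ee_pos': array([0.19515399, 0.59329706, 0.21395727]), 'orientation': array([[-9.49930966e-01,  3.12459591e-01, -4.05767871e-04],
       [ 3.12459853e-01,  9.49930276e-01, -1.14507165e-03],
       [ 2.76625653e-05, -1.21452519e-03, -9.99999262e-01]]), 'ft_force': array([ 0.80334266, -0.20305358,  0.65504075]), 'moment': array([-0.02634198, -0.00210598, -0.00353519]), 'grasp_force': 0.0, 'opening': 1.0027432709328326}
```

View pics/scene0.png

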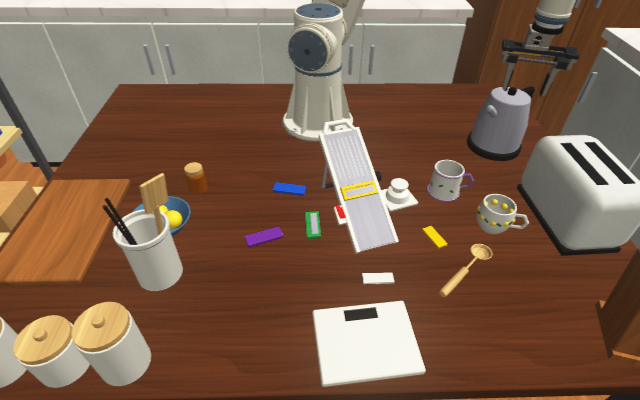

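View pics/top0.png

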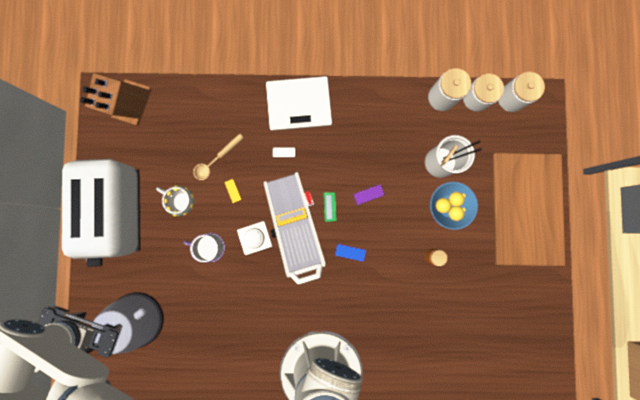

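The slicer is at about (292,225) in the top view and (358,190) in the scene view. The yellow insert is at (291,216) and (359,190), and the red key at (309,199) and (341,213). I'll enlarge both.

Run:
```python
import cv2,numpy as np
a=cv2.imread("pics/top0.png")[165:295,235:345]; b=cv2.imread("pics/scene0.png")[115:260,300:420]
a=cv2.resize(a,None,fx=4,fy=4,interpolation=cv2.INTER_CUBIC)[:520]; b=cv2.resize(b,None,fx=3,fy=3,interpolation=cv2.INTER_CUBIC)
o=np.zeros((520,800,3),np.uint8); o[:a.shape[0],:440]=a; o[:435,440:800]=b
cv2.imwrite("pics/crop0.png",o)
```

```text
(no output)
```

View pics/crop0.png

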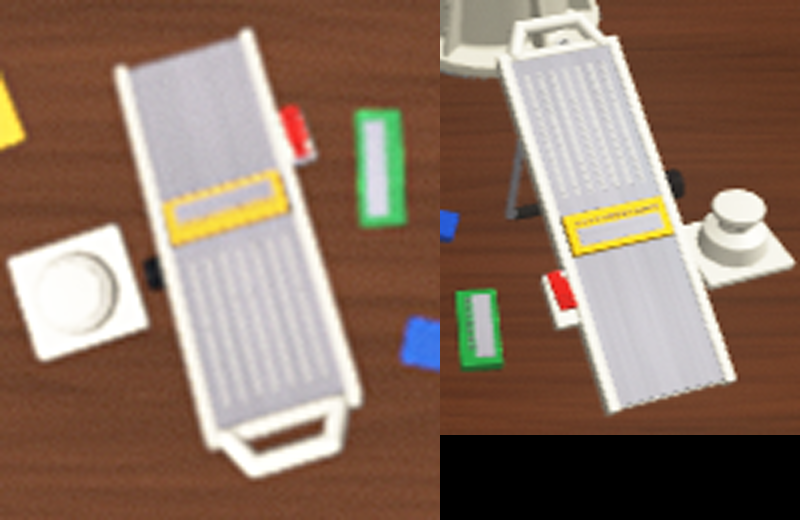

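The crop shows the insert's four corners and the lower plate's end corners clearly in both views. I'll fit the deck's position and yaw to them and compute the target pose.

```bash
cat > h.py <<'E'
from plant import *
import numpy as np
from scipy.optimize import least_squares
from scipy.spatial.transform import Rotation as R
def proj(n,P):
    c=calibration(n); f=200/np.tan(np.radians(c["fov_y"]/2)); q=(P-c["position"])@c["orientation"]
    return np.c_[c["cx"]+f*q[:,0]/q[:,2],c["cy"]+f*q[:,1]/q[:,2]]
def deckR(yaw): return (R.from_euler('z',yaw)*R.from_euler('y',0.5)).as_matrix()
def goal(deck,p,rz=0,rx=0):
    """move row for TCP at deck point p (m), tool z=-deck z, tool y along -/+deck y (nearest)"""
    D=deckR(deck[2]); o=np.array([deck[0],deck[1],.09]); s=sense(); T=s["orientation"]
    best=None
    for sg in(1,-1):
        G=D@R.from_euler('xz',[rx,rz]).as_matrix()@np.diag([-sg,sg,-1.])
        v=R.from_matrix(T.T@G).as_rotvec()
        if best is None or np.linalg.norm(v)<np.linalg.norm(best): best=v
    return T.T@(o+D@np.array(p)-s["ee_pos"])/.6, best/(np.pi/2)
def tcp(deck):
    s=sense();D=deckR(deck[2]); return (s["ee_pos"]-[deck[0],deck[1],.09])@D*1e3
E
python3 - <<'E'
from h import *
I=[[-18,46,6],[-18,-46,6],[18,46,6],[18,-46,6],[150,56,3],[150,-56,3]]
P=np.array(I)/1e3
t=np.array([[174,245],[291,207],[163,207],[283,172],[118,68],[248,30]])/4+[235,165]
s=(np.array([[669,198],[562,217],[677,235],[573,256],[735,380],[607,413]])-[440,0])/3+[300,115]
def res(x,k=slice(None)):
    W=P@deckR(x[2]).T+[x[0],x[1],.09]
    return np.r_[(proj("top",W)-t)[k].ravel(),(proj("scene",W)-s)[k].ravel()]
r=least_squares(res,[.4,.05,.2],loss='soft_l1'); d=r.x; print(d,np.round(r.fun.reshape(-1,2),1))
print("ins only",least_squares(res,d,args=(slice(0,4),)).x)
D=deckR(d[2]);print("deck axes",D.round(3))
for p in([.058,-.0325,.08],[.058,-.0325,.03]):
    print(p,d[:2],(np.r_[d[:2],.09]+D@p).round(3),*goal(d,p))
E
```

```text
[0.48332747 0.09577591 0.29086742] [[-1.2 -1.7]
 [-0.7 -0.7]
 [-0.9 -2.2]
 [-1.6 -1.8]
 [-0.7 -0.3]
 [ 0.7 -0.4]
 [-2.7 -1.3]
 [-0.4 -0.7]
 [-1.1 -0.9]
 [-0.  -0.6]
 [-0.7 -1.1]
 [ 0.1 -1.6]]
ins only [0.48191064 0.09597423 0.27777847]
deck axes [[ 0.841 -0.287  0.459]
 [ 0.252  0.958  0.137]
 [-0.479  0.     0.878]]
[0.058, -0.0325, 0.08] [0.48332747 0.09577591] [0.578 0.09  0.132] [-0.86835081 -0.59683462  0.13662985] [ 0.09611432  0.30808879 -0.37945135]
[0.058, -0.0325, 0.03] [0.48332747 0.09577591] [0.555 0.083 0.089] [-0.83557526 -0.61958879  0.20979033] [ 0.09611432  0.30808879 -0.37945135]
```

step_arm:
  delta_pos:
    - [0, 0, -0.08]
    - [0, 0, -0.17]
    - [-0.1, -0.05, -0.17]
    - [-0.2, -0.12, -0.17]
    - [-0.3, -0.19, -0.15]
    - [-0.4, -0.25, -0.12]
    - [-0.5, -0.32, -0.08]
    - [-0.6, -0.38, -0.04]
    - [-0.7, -0.45, 0]
    - [-0.8, -0.52, 0.04]
    - [-0.894, -0.579, 0.078]
    - [-0.894, -0.579, 0.078]
    - [-0.894, -0.579, 0.078]
    - [-0.894, -0.579, 0.078]
    - [-0.894, -0.579, 0.078]
    - [-0.894, -0.579, 0.078]
    - [-0.894, -0.579, 0.078]
    - [-0.894, -0.579, 0.078]
  dr:
    - [0, 0, 0]
    - [0, 0, 0]
    - [0, 0, 0]
    - [0.01, 0.03, -0.04]
    - [0.02, 0.06, -0.08]
    - [0.03, 0.1, -0.12]
    - [0.04, 0.14, -0.17]
    - [0.06, 0.18, -0.22]
    - [0.07, 0.22, -0.27]
    - [0.08, 0.26, -0.32]
    - [0.096, 0.308, -0.379]
    - [0.096, 0.308, -0.379]
    - [0.096, 0.308, -0.379]
    - [0.096, 0.308, -0.379]
    - [0.096, 0.308, -0.379]
    - [0.096, 0.308, -0.379]
    - [0.096, 0.308, -0.379]
    - [0.096, 0.308, -0.379]
  fingers: -0.2

```text
t: 1.9
ee_pos: [0.5957, 0.097, 0.1679]
orientation: [[-0.841, -0.286, -0.46], [-0.252, 0.958, -0.136], [0.479, 0.002, -0.878]]
ft_force: [0.2, 1.2, 0.6]
opening: 0.603
grasp_force: 0.0
```

step_arm:
  delta_pos:
    - [0, 0, 0.06]
    - [0, 0, 0.12]
    - [0, 0, 0.142]
    - [0, 0, 0.142]
    - [0, 0, 0.142]
  dr:
    - [0, 0, 0]
    - [0, 0, 0]
    - [0, 0, 0]
    - [0, 0, 0]
    - [0, 0, 0]

```text
t: 2.4
ee_pos: [0.5582, 0.0856, 0.0944]
orientation: [[-0.842, -0.287, -0.457], [-0.253, 0.958, -0.136], [0.477, 0.001, -0.879]]
ft_force: [0.4, 0.5, 0.0]
opening: 0.597
grasp_force: 0.0
```

Run:
```python
from h import *
import cv2
d=[.4833,.0958,.2909]; print(tcp(d))
a,b=[camera(n)[:,:,::-1] for n in("top","scene")]
s=sense();D=deckR(d[2]);o=np.array([d[0],d[1],.09])
P=np.array([[57.4,-66,13.2],[64,-74,15],[0,0,6]])/1e3@D.T+o
T=np.array([s["ee_pos"]+s["orientation"]@[0,y,0] for y in(-.0366,0,.0366)])
for n in("top","scene"):print(n,proj(n,np.r_[P,T]).round(1).tolist())
a=cv2.resize(a[165:265,245:345],None,fx=4,fy=4,interpolation=cv2.INTER_CUBIC);b=cv2.resize(b[150:250,310:410],None,fx=4,fy=4,interpolation=cv2.INTER_CUBIC)
cv2.imwrite("pics/c1.png",np.hstack([a,b]))
```

```text
[ 58.26610315 -31.29443378  36.83255633]
top [[307.1, 192.7], [309.0, 190.0], [290.8, 215.3], [306.7, 187.9], [295.0, 191.2], [283.3, 194.6]]
scene [[341.9, 215.1], [339.7, 218.1], [359.2, 189.6], [343.2, 212.7], [357.3, 209.5], [371.3, 206.4]]
```

View pics/c1.png

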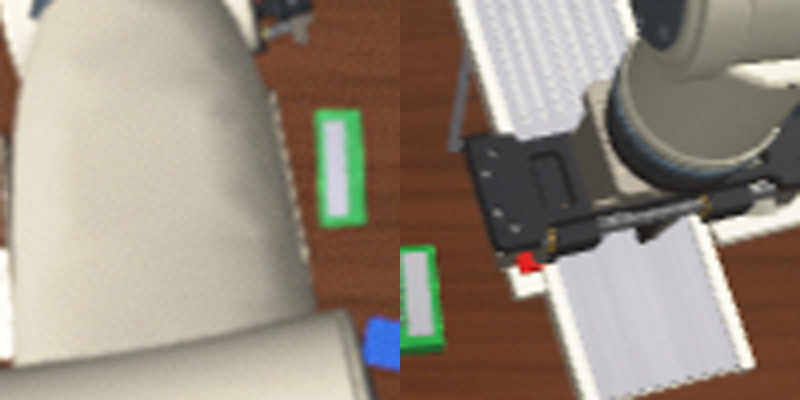

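step_arm:
  delta_pos:
    - [0, -0.001, 0.015]
    - [0, -0.002, 0.03]
    - [0, -0.002, 0.03]
    - [0, -0.002, 0.03]
  dr:
    - [0.019, 0, 0]
    - [0.019, 0, 0]
    - [0.019, 0, 0]
    - [0.019, 0, 0]

```text
t: 2.9
ee_pos: [0.5489, 0.0809, 0.0769]
orientation: [[-0.841, -0.3, -0.451], [-0.252, 0.954, -0.165], [0.479, -0.025, -0.877]]
ft_force: [0.0, -0.8, 0.7]
opening: 0.602
grasp_force: 0.0
```

Run:
```python
from h import *
d=[.4833,.0958,.2909]; print(tcp(d)); s=sense(); print(s["ft_force"],deckR(d[2]).T@s["orientation"])
```

```text
[ 57.66642149 -33.12661042  16.55174792]
[ 0.04191571 -0.82781573  0.74836013] [[-9.99999985e-01  1.67539029e-04 -3.40382418e-05]
 [ 1.68441817e-04  9.99593044e-01 -2.85257297e-02]
 [ 2.92452167e-05 -2.85257350e-02 -9.99593058e-01]]
```

step_arm:
  delta_pos:
    - [0, 0, 0.004]
    - [0, 0, 0.008]
    - [0, 0, 0.012]
    - [0, 0, 0.015]
    - [0, 0, 0.018]
    - [0, 0, 0.021]
    - [0, 0, 0.021]
    - [0, 0, 0.021]
  dr:
    - [0, 0, 0]
    - [0, 0, 0]
    - [0, 0, 0]
    - [0, 0, 0]
    - [0, 0, 0]
    - [0, 0, 0]
    - [0, 0, 0]
    - [0, 0, 0]

```text
t: 3.7
ee_pos: [0.5454, 0.0792, 0.0664]
orientation: [[-0.843, -0.3, -0.447], [-0.252, 0.954, -0.164], [0.475, -0.026, -0.879]]
ft_force: [4.5, 1.9, 1.9]
opening: 0.602
grasp_force: 2.5
```

Run:
```python
from h import *
import cv2
d=[.4833,.0958,.2909]; print(tcp(d)); s=sense(); print(deckR(d[2]).T@s["ft_force"],s["moment"])
b=camera("scene")[:,:,::-1]
cv2.imwrite("pics/c2.png",cv2.resize(b[140:260,300:420],None,fx=5,fy=5,interpolation=cv2.INTER_CUBIC))
```

```text
[ 59.29597828 -33.71939986   5.54302184]
[3.32822766 0.53291844 3.97759337] [ 0.30752995 -0.9125721   0.16799636]
```

View pics/c2.png

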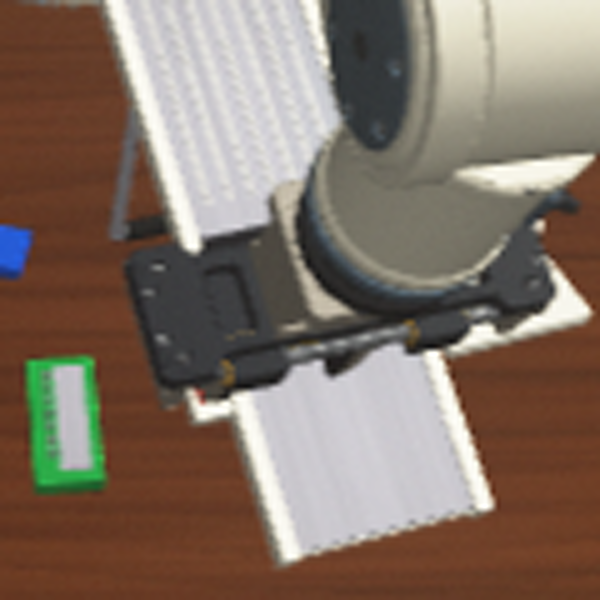

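step_arm:
  delta_pos:
    - [0, 0, 0.002]
    - [0, 0, 0.004]
    - [0, 0, 0.004]
    - [0, 0, 0.004]
    - [0, 0, 0.004]
  dr:
    - [0, 0, 0]
    - [0, 0, 0]
    - [0, 0, 0]
    - [0, 0, 0]
    - [0, 0, 0]

```text
t: 4.25
ee_pos: [0.5448, 0.079, 0.0644]
orientation: [[-0.843, -0.3, -0.446], [-0.252, 0.954, -0.164], [0.474, -0.026, -0.88]]
ft_force: [6.7, 2.4, 2.4]
opening: 0.602
grasp_force: 3.2
```

Run:
```python
from h import *
d=[.4833,.0958,.2909]
for i in range(3):
    a=camera("top"); s=sense(); print(tcp(d),deckR(d[2]).T@s["ft_force"],s["moment"],s["grasp_force"])
```

```text
[ 59.76537072 -33.78007716   3.4212886 ] [5.33667806e+00 2.44147349e-03 6.13406910e+00] [ 0.38664093 -1.17766719  0.17355341] 3.237032839188032
[ 59.76353614 -33.76074197   3.4297887 ] [4.27660677 0.24369647 4.68195311] [ 0.34375066 -1.16628398  0.18565237] 3.2369987758920615
[ 59.76697424 -33.76691458   3.44233659] [4.99018465 0.365556   5.09178629] [ 0.36719584 -1.24280312  0.19766769] 3.237213923712261
```

step_arm:
  delta_pos:
    - [0, 0, 0.001]
    - [0, 0, 0.002]
    - [0, 0, 0.002]
    - [0, 0, 0.002]
  dr:
    - [0, 0, 0]
    - [0, 0, 0]
    - [0, 0, 0]
    - [0, 0, 0]

```text
t: 4.8
ee_pos: [0.5446, 0.0789, 0.0634]
orientation: [[-0.844, -0.3, -0.445], [-0.253, 0.954, -0.164], [0.474, -0.026, -0.88]]
ft_force: [6.5, 3.6, 3.3]
opening: 0.599
grasp_force: 3.4
```

Run:
```python
from h import *
import cv2
d=[.4833,.0958,.2909]
for i in range(2):
    a=camera("top"); s=sense(); print(tcp(d),deckR(d[2]).T@s["ft_force"],s["moment"],s["grasp_force"])
b=camera("scene")
D=deckR(d[2]);o=np.array([d[0],d[1],.09])
P=np.array([[x,y,6] for x in(-18,18) for y in(-46,46)]+[[x,y,9] for x in(14,50) for y in(-46,46)])/1e3@D.T+o
for n in("top","scene"):print(n,proj(n,P).round(0).tolist())
b=b[:,:,::-1];a=a[:,:,::-1]
for n,i in(("top",a),("scene",b)):
    h=cv2.cvtColor(i,cv2.COLOR_BGR2HSV); m=cv2.inRange(h,(18,120,100),(35,255,255)); m[:150]=0;m[270:]=0;m[:,:250]=0;m[:,400:]=0
    v,u=np.nonzero(m); print(n,len(u),list(zip(u,v))[:30])
```

```text
[ 60.01621151 -33.79907336   2.45502154] [4.40791403 0.01087089 6.95604549] [ 0.47648909 -1.27844468  0.22746107] 3.4366885151757742
[ 60.03180669 -33.79347169   2.47862128] [5.45466735 0.35419143 6.50872372] [ 0.47315858 -1.28851949  0.20764651] 3.4371887432280346
top [[307.0, 216.0], [277.0, 225.0], [304.0, 206.0], [275.0, 215.0], [304.0, 207.0], [275.0, 215.0], [302.0, 197.0], [273.0, 205.0]]
scene [[340.0, 187.0], [374.0, 180.0], [344.0, 200.0], [378.0, 192.0], [344.0, 198.0], [378.0, 191.0], [348.0, 211.0], [382.0, 204.0]]
top 17 [(np.int64(307), np.int64(165)), (np.int64(308), np.int64(165)), (np.int64(306), np.int64(166)), (np.int64(307), np.int64(166)), (np.int64(308), np.int64(166)), (np.int64(306), np.int64(167)), (np.int64(307), np.int64(167)), (np.int64(307), np.int64(168)), (np.int64(336), np.int64(201)), (np.int64(323), np.int64(202)), (np.int64(336), np.int64(202)), (np.int64(323), np.int64(203)), (np.int64(336), np.int64(203)), (np.int64(336), np.int64(205)), (np.int64(326), np.int64(222)), (np.int64(327), np.int64(222)), (np.int64(328), np.int64(222))]
scene 4 [(np.int64(382), np.int64(206)), (np.int64(344), np.int64(213)), (np.int64(345), np.int64(213)), (np.int64(345), np.int64(214))]
```

step_arm:
  delta_pos:
    - [-0.005, 0, 0]
    - [-0.01, 0, 0]
    - [-0.015, 0, 0]
    - [-0.02, 0, -0.001]
    - [-0.025, 0, -0.002]
    - [-0.03, 0, -0.003]
    - [-0.035, 0, -0.004]
    - [-0.037, 0, -0.004]
    - [-0.037, 0, -0.004]
    - [-0.037, 0, -0.004]
  dr:
    - [0, 0, 0]
    - [0, 0, 0]
    - [0, 0, 0]
    - [0, 0, 0]
    - [0, 0, 0]
    - [0, 0, 0]
    - [0, 0, 0]
    - [0, 0, 0]
    - [0, 0, 0]
    - [0, 0, 0]

```text
t: 5.95
ee_pos: [0.5617, 0.0842, 0.0541]
orientation: [[-0.841, -0.3, -0.45], [-0.252, 0.954, -0.165], [0.479, -0.025, -0.878]]
ft_force: [1.0, 0.2, -1.0]
opening: 0.602
grasp_force: 0.4
```

Run:
```python
from h import *
import cv2
d=[.4833,.0958,.2909]; F=[]
for i in range(12):
    a=camera("scene"); s=sense(); F.append(np.r_[deckR(d[2]).T@s["ft_force"],deckR(d[2]).T@s["moment"]])
print(tcp(d),np.mean(F,0).round(2),np.std(F,0).round(2),s["grasp_force"],s["t"])
cv2.imwrite("pics/c3.png",cv2.resize(a[140:260,300:420,::-1],None,fx=5,fy=5,interpolation=cv2.INTER_CUBIC))
```

```text
[ 80.06587732 -33.60708062   3.24631625] [ 0.66 -0.24 -0.42  0.02 -0.38  0.  ] [0.29 0.45 0.53 0.03 0.04 0.03] 0.3802938741500549 6.55
```

View pics/c3.png

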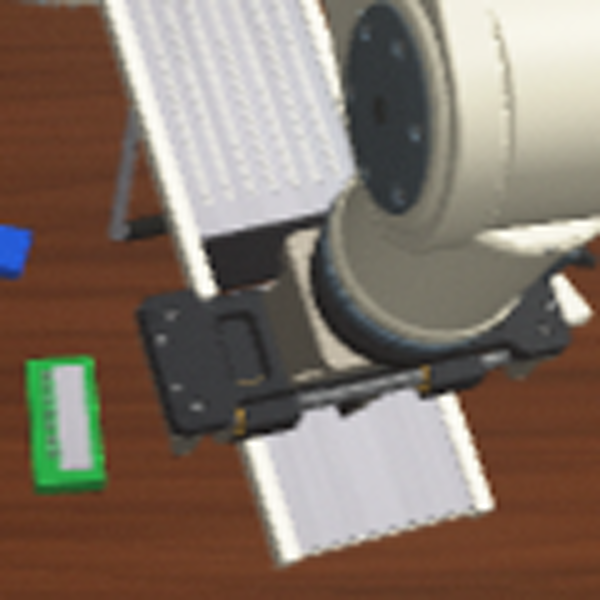

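The picture shows the dark, empty pocket at crop (260,250). The finger feels about 0.5 N downhill, so the insert is leaning on it at about deck x = 52 mm, inside the allowed range. I'm handing the job in.

```bash
python3 -c "
from plant import *
print(finish_job())"
```

```text
the job is handed in; nothing more can be done
None
```

I pressed the release key with one fingertip and the insert popped out; the other finger is holding it on the lower plate at about 52 mm down the slope, and the job is handed in. The gripper hid the insert, so that position comes from the empty pocket, the light force on the finger and the finger's position; no verdict was returned.

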